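Push a broken coaster into the reclaim hopper under its sprung lid

TASK

Send the broken coaster on the feed board to reclaim: with one fingertip press the hopper's press bar right down and hold it there so that the sprung lid stays open, while the other fingertip pushes the coaster along the board under the lid, until it has dropped into the hopper; then let the lid spring shut. Do not pick the coaster up, do not let the lid come down on it, and leave the other things on the bench where they are.

Things in the scene. Friction and masses are not known exactly. Their poses are not given: they have to be found in the camera images.
- hopper: Reclaim hopper with feed board, fixed on the bench: galvanised box 190 long, 119 wide, 107 mm high. Origin on the bench below the middle of the sill (end of the board, start of the box). +x runs along the board into the box (board x -230 to 0, box 0 to +190), +y to the side of the lid's hinge and press bar, z up. +x points to the robot's right, within 0.25 rad.
- sill (a point): Middle of the sill: the edge at hopper x = 0 where the plywood feed board (130 wide, top 85 mm above the bench) ends at the hopper's mouth. Two wooden slats 10 mm high on the board leave a lane 86 mm wide, y -43 to +43, up to the mouth. Behind the sill a steel slide falls at 45 degrees into the hopper.
- lid (a joint): Lid angle (rad): 0 shut, 1.047 open at its stop. The lid, 121 mm wide, hinges about a line along hopper x at y +58, z +109 mm. Its apron at x = 0 shuts the mouth down to the board and clears the coaster well only above about 0.95. Open, its free edge stands 215 mm above the bench over the box (x above 0). Spring and weight shut it when let go.
- bar (a point): On the axis of the lid's press bar at hopper x = -100. Round wooden bar, 24 mm diameter, along hopper x beside the board from x -205 to past the mouth. Lid shut: axis at y +101, z +125 mm. Pressed down (about 6 to 12 N) it swings on a 46 mm arm, via y +104 to y +94, z +80 at the stop, its top then 7 mm above the board. A fingertip can slide along it while pressing.
- reject_mid (a point): Centre, half-way up, of the broken coaster: dry clay tile 80 x 80 x 14 mm, about 150 g, flat on the feed board between the slats, axes nearly the hopper's. One corner (28 x 26 mm) is missing, front left (+x, +y); the back edge, 40 mm behind the centre (-x), is whole. Some 8 mm more than half past the sill it tips in; ease the finger back if it hangs on the fingertip.
- coaster1: A whole coaster, 80 x 80 x 14 mm, on the bench; origin under its centre. To be left alone.
- coaster2: A second whole coaster, 80 x 80 x 14 mm, on the bench; origin under its centre. To be left alone.
- slip_jar: Glass jar, 60 mm across, 95 high, on the bench at the right of the feed board; origin under its centre. To be left alone.
- mug: White mug, 76 mm across, 85 high, on the bench at the left of the feed board beyond the press bar; origin under its centre. To be left alone.
- spatula: Spatula with wooden handle, 170 mm long, lying on the bench at the left of the hopper. To be left alone.
- bowl: Terracotta bowl, 120 mm across, 55 high, on the bench; origin under its centre. To be left alone.
- paddle: Wooden clay paddle, 270 long, blade 70 wide, 14 mm thick, lying on the bench. To be left alone.
- brush: Brush, 180 mm long, lying on the bench. To be left alone.

How it is judged:
On the way, in this order (a step that is already met when the one before it is completed fails the run):
1. The lid is held wide open by a fingertip while the coaster is still on the feed board (value of joint lid above 0.85 rad and contact force between the fingers and hopper above 0.5 N and x of reject_mid in the frame of hopper below -0.02 m), for 0.2 s.
2. The coaster has dropped into the hopper with the lid still held open (value of joint lid above 0.75 rad and contact force between the fingers and hopper above 0.5 N and x of reject_mid in the frame of hopper above 0 m and z of reject_mid in the frame of hopper below 0.07 m), for 0.1 s.
At the end, for the whole second after the job is handed in: The broken coaster lies at rest inside the hopper, its centre behind the sill, between the walls and at least 20 mm below the feed board's top; the lid is shut (within 0.06 rad) (x of reject_mid in the frame of hopper between 0 and 0.19 m and y of reject_mid in the frame of hopper between -0.055 and 0.055 m and z of reject_mid in the frame of hopper below 0.065 m and value of joint lid below 0.06 rad and linear speed of reject below 0.02 m/s); the robot touches nothing.
It fails at once if The broken coaster is lifted more than 12 mm off the feed board (z of reject_mid in the frame of hopper above 0.104 m).
It fails at once if The lid comes down on the broken coaster (more than 2 N) (contact force between lid and reject above 2 N).
It fails at once if Another thing on the bench is moved more than 15 mm (distance of any of coaster1, coaster2, slip_jar, mug, spatula, bowl, paddle, brush from where it was at the start of the episode above 0.015 m).
It also fails if it takes over 42 s, if anything falls off the work surface, if the arm or the gripper's body presses on something with over 40 N, if the wrist force passes 120 N, or if a joint passes its speed limit or range.

ROBOT

A 6-joint arm with a two-finger parallel gripper is mounted at the origin on the work surface. World frame = base frame: x ahead of the robot, y to its left, z up, the work surface at z = 0. Lengths are in m, angles in rad, forces in N, time in s.
With the tool pointing down it reaches from about 0.35 to 0.725 m from the base axis. Payload 6 kg.
Tool frame: the origin (TCP) lies at the very end of the fingers, on their centre line; the grasp point (between the pads) lies 19 mm behind it (r.tcp_to_grasp is the distance from the TCP to the grasp point, in m); x points along the fingers, y is the direction in which the jaws open and shut, and the axes are right-handed (so a half turn about x gives the same grasp; the last joint's range is limited). The gripper opens to 85 mm and grips with 20 to 120 N. Pads are 22 mm wide; open, the fingers measure 114 mm over their backs; the gripper's body (76 mm by 85 mm) begins 54 mm behind the grasp point. The pads swing forward as they close: fully open they stand 13 mm farther back than shut.
Start: joints at [-0.948, 0.04, 0.085, 0, -1.615, -0.334], TCP at [0.171, -0.575, 0.231] pointing down, gripper open.
Joint ranges: [-2.56, 2.56], [-1.29, 2.01], [-1.08, 1.49], [-3.29, 1.98], [-2.81, -0.18], [-2.99, 2.99]. Speed limits (rad/s): [2.57, 2.57, 3.01, 3.14, 3.14, 3.14].

INTERFACE

Orientations are given as a rotation vector (axis times angle).
In Python, from rig import r gives the robot as it stands.
- The arm moves only by the tool jog_arm, never from a script. Its arguments are lists of equal length, an entry for each row: "linear": the shift along the world's x, y, z in cm, a list of three; "rotation": the turn, a rotation vector about the world's x, y, z in rad, a list of three; "jaw": the finger opening in cm, from 0 to 8.54. In form: {"linear": [[x, y, z], ...], "rotation": [[rx, ry, rz], ...], "jaw": [jaw, ...]}. A call has 1 to 12 rows; each row is the pose to reach, as a shift and turn from the pose commanded when the call began; what a row does not reach only later rows make up. A row lasts 1/10 s, in which the tool goes at most 50 mm and 8.59 degrees, less where a joint would pass 70% of its speed; a pose out of reach is approached as far as the arm can. A call with a gripper value outside its range is refused whole. The fingers move at their own pace and stop on an object; "newtons" is the grip in N (left out, the last holds). Time passes only in rows, so rows that repeat a pose let the fingers close. It gives the time, the measured TCP pose, the force and the opening at its end, in the units of the state.
- r.get_obs(): the state, without advancing time (a new reading comes with each control period).
- r.read_camera(name): name is "side" or "top"; returns (picture, depth): 420x560x3 uint8, blue, green, red; 420x560 float32, m along the optical axis (not along the pixel's ray), 0 where there is no reading.
- r.calibration(name): a dict with "intrinsics" (3x3 intrinsics, pixels), "cam_to_world" (4x4, takes a point from camera to world coordinates). Camera axes: x right, y down, z forward; pixel columns grow to the right and rows downward; lengths in m; the calibration is good to about 2 mm. A picture is of the moment at which its call begins. calibration takes no time and is no camera call.
- r.job_done(): hands the job in, once; it reports no verdict.
The state is a dict: "time_s": time; "joints": joint angles; "joint_vel": joint speeds; "effort": joint torques, N m; "eef_pos": TCP position; "eef_rot": TCP orientation; "force": force on the tool from outside, world axes, zero at the start; "torque": the same for the moment, N m; "finger_gap": finger opening in m.
Only numpy, scipy, OpenCV 4.12 (cv2) and the standard library are available. Lean on these libraries where they do the work, as an engineer would, in place of code of your own. Each camera call takes 0.05 s, during which the arm holds its last target.

## Working session

There is one attempt and no reset: what is moved stays moved. The work goes in short steps, Python scripts to look and compute and a tool call to move; the robot and the scene stay as the last step left them, time stands still between calls to the robot, and variables do not carry over. Pictures are saved under pics/ and viewed, and the job is handed in when it is done.

Besides the shell and the picture viewer there is one more tool, called by a JSON object that holds its "fn" and its "kwargs", one argument or row to a line. jog_arm: Moves the arm, as the interface text tells. Its arguments: {"type":"object","properties":{"linear":{"type":"array","items":{"type":"array","items":{"type":"number"}}},"rotation":{"type":"array","items":{"type":"array","items":{"type":"number"}}},"jaw":{"type":"array","items":{"type":"number"}},"newtons":{"type":"number"}},"required":["linear","rotation","jaw"]}

```bash
ls; mkdir -p pics
python3 - <<'E'
from rig import r
import cv2,numpy as np
for n in ("top","side"):
    p,d=r.read_camera(n); cv2.imwrite(f"pics/{n}0.png",p); np.save(f"pics/{n}0.npy",d)
    c=r.calibration(n); print(n,c["intrinsics"],c["cam_to_world"])
o=r.get_obs(); print({k:np.round(v,3) for k,v in o.items()}, r.tcp_to_grasp)
E
```

```text
pics
top [[409.01373393   0.         280.55712936]
 [  0.         409.01373393 213.69451435]
 [  0.           0.           1.        ]] [[-0.00326443 -0.99761088  0.06900641  0.45691895]
 [-0.9999716   0.00278777 -0.00700261 -0.03014653]
 [ 0.0067935  -0.06902731 -0.99759164  1.36647246]
 [ 0.          0.          0.          1.        ]]
side [[416.37766249   0.         280.81303955]
 [  0.         416.37766249 207.0072898 ]
 [  0.           0.           1.        ]] [[-0.99123955 -0.09524664  0.0914999   0.44869216]
 [-0.13009149  0.5844358  -0.80094382  0.85836482]
 [ 0.02281139 -0.80583055 -0.59170665  0.75830775]
 [ 0.          0.          0.          1.        ]]
{'time_s': np.float64(0.1), 'joints': array([-0.948,  0.041,  0.084, -0.   , -1.615, -0.334]), 'joint_vel': array([ 0.001, -0.001,  0.003,  0.002, -0.   ,  0.001]), 'effort': array([-5.0000e-03, -3.6935e+01,  3.4828e+01,  6.9520e+00, -4.0000e-03,
        0.0000e+00]), 'eef_pos': array([ 0.171, -0.575,  0.23 ]), 'eef_rot': array([-0.225,  1.559,  0.228]), 'force': array([ 0.36 , -0.087, -0.541]), 'torque': array([ 0.01 ,  0.036, -0.054]), 'finger_gap': np.float64(0.085)} 0.0187
```

View pics/top0.png

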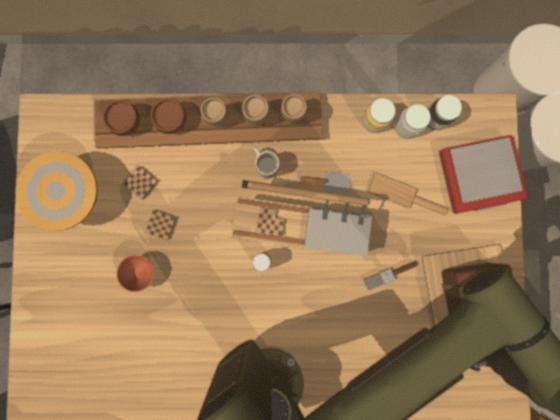

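View pics/side0.png

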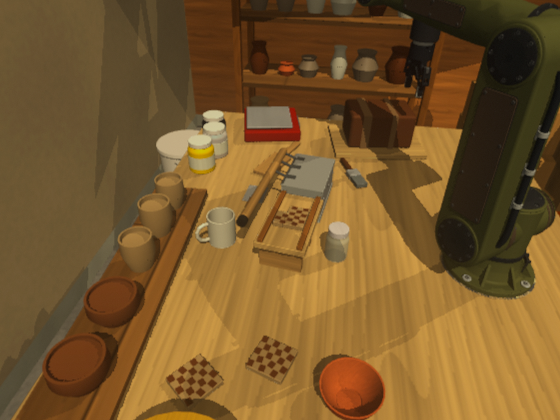

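Run:
```python
import cv2,numpy as np
p=cv2.imread("pics/top0.png"); cv2.imwrite("pics/topz.png",cv2.resize(p[140:290,220:420],None,fx=4,fy=4,interpolation=cv2.INTER_CUBIC))
p=cv2.imread("pics/side0.png"); cv2.imwrite("pics/sidez.png",cv2.resize(p[130:280,190:390],None,fx=4,fy=4,interpolation=cv2.INTER_CUBIC))
```

```text
(no output)
```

View pics/topz.png

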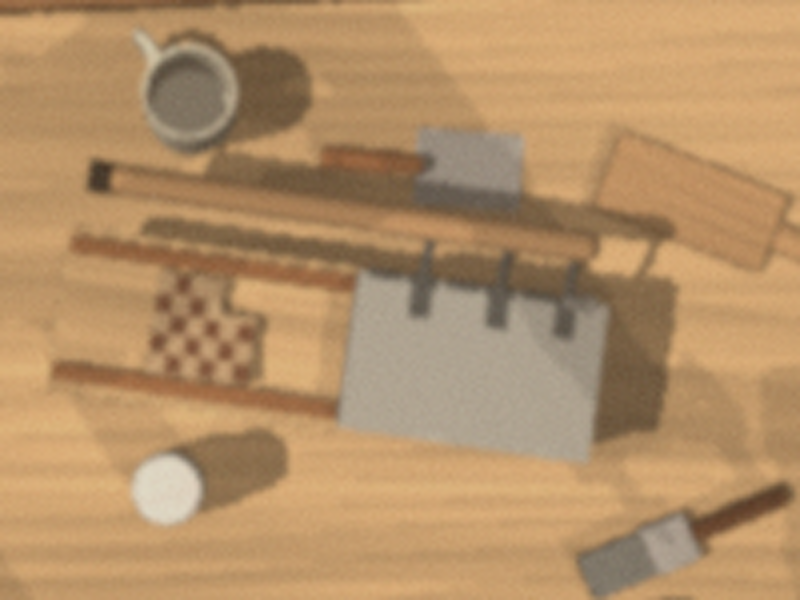

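View pics/sidez.png

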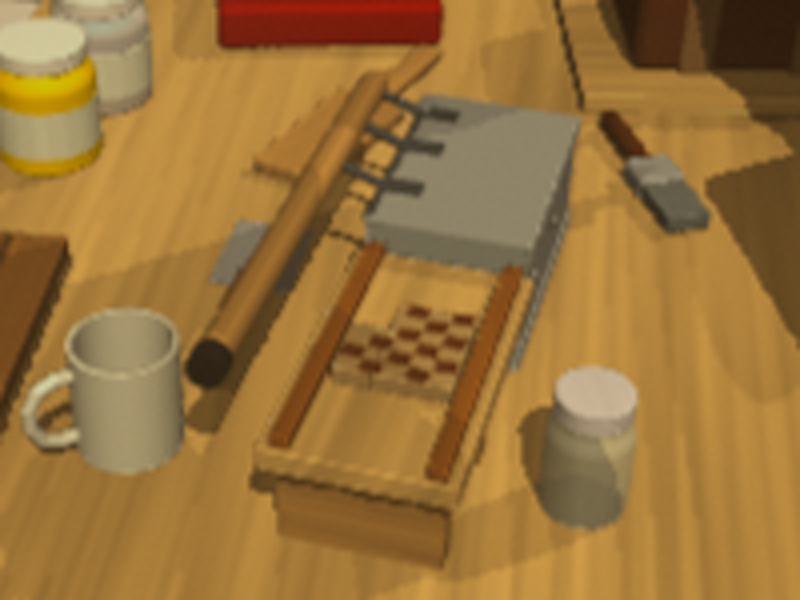

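```bash
cat > h.py <<'E'
from rig import r
import numpy as np
def ray(n,u,v,z):
    c=r.calibration(n);K=np.array(c["intrinsics"]);T=np.array(c["cam_to_world"])
    d=T[:3,:3]@np.linalg.solve(K,[u,v,1.]);o=T[:3,3]
    return o+d*(z-o[2])/d[2]
E
python3 - <<'E'
from h import *
P={'lidA(x0,+y)':(357,272,.11),'lidB(x190,+y)':(608,300,.11),'lidC':(588,460,.11),'lidD(x0,-y)':(338,425,.11),
'barEnd':(88,176,.125),'barfar':(597,244,.125),'slatL0':(73,243,.095),'slatL1':(355,282,.095),'slatR0':(54,370,.095),'slatR1':(337,409,.095),
'cBL':(163,272,.099),'cBR':(150,370,.099),'cFR':(253,384,.099)}
W={k:ray('top',220+(u+.5)/4-.5,140+(v+.5)/4-.5,z) for k,(u,v,z) in P.items()}
for k,v in W.items(): print(k,np.round(v,4))
S={'lidA':(368,238,.11),'lidD':(527,270,.11),'lidC':(580,122,.11),'sR0':(437,475,.095),'sL0':(280,445,.095),'cBR':(452,395,.099),'cBL':(330,375,.099),'bar end':(210,362,.125)}
print('side')
V={k:ray('side',190+(u+.5)/4-.5,130+(v+.5)/4-.5,z) for k,(u,v,z) in S.items()}
for k,v in V.items(): print(k,np.round(v,4))
d=np.load('pics/top0.npy')
for u,v in [(340,235),(290,240),(270,222),(300,190),(250,222)]: print(d[v,u])
# fit frame from hopper-known points, from top
H={'lidA(x0,+y)':(0,.0605),'lidB(x190,+y)':(.19,.0605),'lidC':(.19,-.0605),'lidD(x0,-y)':(0,-.0605),'barEnd':(-.205,.101)}
for A in (H,):
    a=np.array([H[k] for k in A]);b=np.array([W[k][:2] for k in A])
    ac,bc=a.mean(0),b.mean(0);X=a-ac;Y=b-bc
    th=np.arctan2((X[:,0]*Y[:,1]-X[:,1]*Y[:,0]).sum(),(X*Y).sum())
    R=np.array([[np.cos(th),-np.sin(th)],[np.sin(th),np.cos(th)]]);t=bc-R@ac
    print('th',th,'sill',t);
    for k,v in W.items(): print(k,np.round(R.T@(v[:2]-t),4))
    print('side')
    for k,v in V.items(): print(k,np.round(R.T@(v[:2]-t),4))
E
```

```text
lidA(x0,+y) [ 0.5624 -0.1264  0.11  ]
lidB(x190,+y) [ 0.5402 -0.3198  0.11  ]
lidC [ 0.4174 -0.3021  0.11  ]
lidD(x0,-y) [ 0.4448 -0.1109  0.11  ]
barEnd [0.6352 0.0798 0.125 ]
barfar [ 0.582  -0.3087  0.125 ]
slatL0 [0.5869 0.094  0.095 ]
slatL1 [ 0.5558 -0.1259  0.095 ]
slatR0 [0.4879 0.1083 0.095 ]
slatR1 [ 0.457  -0.1111  0.095 ]
cBL [0.5637 0.0236 0.099 ]
cBR [0.4876 0.0337 0.099 ]
cFR [ 0.4765 -0.046   0.099 ]
side
lidA [ 0.5577 -0.1033  0.11  ]
lidD [ 0.4455 -0.0822  0.11  ]
lidC [ 0.415  -0.2918  0.11  ]
sR0 [0.4873 0.1182 0.095 ]
sL0 [0.5839 0.106  0.095 ]
cBR [0.4849 0.0468 0.099 ]
cBL [0.5633 0.0391 0.099 ]
bar end [0.6334 0.0704 0.125 ]
1.2546718
1.2699801
1.2664732
1.2381283
1.2824558
th -1.701048285548769 sill [ 0.50451955 -0.11853618]
lidA(x0,+y) [0.0002 0.0584]
lidB(x190,+y) [0.1949 0.0615]
lidC [ 0.1934 -0.0625]
lidD(x0,-y) [ 0.0001 -0.0602]
barEnd [-0.2137  0.1039]
barfar [0.1785 0.1016]
slatL0 [-0.2214  0.0541]
slatL1 [0.0006 0.0518]
slatR0 [-0.2228 -0.0459]
slatR1 [-0.0012 -0.0481]
cBL [-0.1486  0.0402]
cBR [-0.1487 -0.0365]
cFR [-0.0683 -0.0372]
side
lidA [-0.022   0.0507]
lidD [-0.0284 -0.0632]
lidC [ 0.1834 -0.0663]
sR0 [-0.2325 -0.0478]
sL0 [-0.233   0.0495]
cBR [-0.1614 -0.0409]
cBL [-0.1639  0.0378]
bar end [-0.2041  0.1033]
```

```bash
cat >> h.py <<'E'
from scipy.spatial.transform import Rotation as Ro
TH=-1.706; SILL=np.array([.5045,-.1185])
c,s=np.cos(TH),np.sin(TH); RH=np.array([[c,-s,0],[s,c,0],[0,0,1.]])
SILL3=np.array([*SILL,0])+RH@[0,.001,0]
def h2w(p): return SILL3+RH@np.asarray(p)
def w2h(p): return RH.T@(np.asarray(p)-SILL3)
PITCH,ROLL=.2,.06
def target(Ah,sign,back=.013):
    # Ah: hopper pos of A's tip (middle of end face)
    ya=np.array([0,np.cos(ROLL),np.sin(ROLL)])
    x=np.array([np.sin(PITCH),0,-np.cos(PITCH)]); x-=ya*(x@ya); x/=np.linalg.norm(x)
    ty=ya*sign; z=np.cross(x,ty)
    R=RH@np.c_[x,ty,z]
    return h2w(np.array(Ah)-.05*ya+back*x), R
def tips(back=.013):
    o=r.get_obs();R=Ro.from_rotvec(o["eef_rot"]).as_matrix()
    out=[]
    for sg in (1,-1): out.append(w2h(o["eef_pos"]+R@[-back,sg*.05,0]))
    if out[0][1]<out[1][1]: out=out[::-1]
    return out
E
python3 - <<'E'
from h import *
o=r.get_obs();R0=Ro.from_rotvec(o["eef_rot"]).as_matrix();print(np.round(R0,3))
for sg in(1,-1):
    p,R=target([-.171,.102,.170],sg)
    print(sg,'p',np.round(p,4),'lin cm',np.round((p-o["eef_pos"])*100,2),'rot',np.round(Ro.from_matrix(R@R0.T).as_rotvec(),4))
E
```

```text
[[-0.001 -0.285  0.959]
 [ 0.001  0.959  0.285]
 [-1.     0.002 -0.   ]]
1 p [0.5806 0.0411 0.1543] lin cm [40.97 61.6  -7.61] rot [-0.1024 -0.2258 -1.9926]
-1 p [0.5806 0.0411 0.1543] lin cm [40.97 61.6  -7.61] rot [-0.2027  0.0884  1.1366]
```

{"fn": "jog_arm", "kwargs": {
  "linear": [
    [0,4,3],
    [2,8,4],
    [5,13,4],
    [9,18,4],
    [13,23,4],
    [17,28,4],
    [21,33,4],
    [25,38,4],
    [29,43,4],
    [33,48,4],
    [36,53,4],
    [39,57,4]
  ],
  "rotation": [
    [0,0,0.1],
    [0,0,0.2],
    [0,0,0.3],
    [0,0,0.4],
    [0,0,0.5],
    [0,0,0.6],
    [0,0,0.7],
    [0,0,0.8],
    [0,0,0.9],
    [0,0,1.0],
    [0,0,1.1],
    [-0.1,0.04,1.14]
  ],
  "jaw": [8.54,8.54,8.54,8.54,8.54,8.54,8.54,8.54,8.54,8.54,8.54,8.54]
}}

```text
time_s: 1.3
eef_pos: [0.4944, -0.0966, 0.2716]
eef_rot: [-1.188, 1.324, 1.037]
force: [1.7, -0.9, -0.6]
finger_gap: 0.0855
```

```bash
cat > st.py <<'E'
from h import *
import sys
o=r.get_obs();R0=Ro.from_rotvec(o["eef_rot"]).as_matrix()
print('t',round(o['time_s'],2),'pos',np.round(o['eef_pos'],4),'F',np.round(o['force'],2),'Fh',np.round(RH.T@o['force'],2))
A,B=tips();print('A',np.round(A,4),'B',np.round(B,4))
if len(sys.argv)>1:
    p,R=target([float(v) for v in sys.argv[1:4]],-1)
    print('lin cm',np.round((p-o["eef_pos"])*100,2),'rot',np.round(Ro.from_matrix(R@R0.T).as_rotvec(),4))
E
python3 st.py -.171 .102 .170
```

```text
t 1.3 pos [ 0.4944 -0.0966  0.2716] F [ 1.72 -0.9  -0.62] Fh [ 0.66  1.82 -0.62]
A [-0.0214  0.0356  0.2863] B [-0.0218 -0.0644  0.2829]
lin cm [  8.62  13.77 -11.73] rot [-0.1064 -0.0115 -0.0011]
```

{"fn": "jog_arm", "kwargs": {
  "linear": [
    [0,0,0],
    [0,0,0]
  ],
  "rotation": [
    [0,0,0],
    [0,0,0]
  ],
  "jaw": [8.54,8.54]
}}

```text
time_s: 1.5
eef_pos: [0.4936, -0.0948, 0.2701]
eef_rot: [-1.191, 1.324, 1.043]
force: [-0.5, -0.4, -0.0]
finger_gap: 0.0854
```

```bash
python3 st.py -.171 .102 .190
```

```text
t 1.5 pos [ 0.4936 -0.0948  0.2701] F [-0.48 -0.41 -0.03] Fh [ 0.47 -0.42 -0.03]
A [-0.0233  0.0346  0.2846] B [-0.0232 -0.0654  0.2815]
lin cm [ 8.7  13.59 -9.58] rot [-0.106  -0.0152 -0.0059]
```

{"fn": "jog_arm", "kwargs": {
  "linear": [
    [3,4.5,0],
    [6,9,-2],
    [8.7,13.6,-4],
    [8.7,13.6,-7],
    [8.7,13.6,-9.6],
    [8.7,13.6,-9.6],
    [8.7,13.6,-9.6]
  ],
  "rotation": [
    [-0.04,-0.005,0],
    [-0.08,-0.01,0],
    [-0.106,-0.015,-0.006],
    [-0.106,-0.015,-0.006],
    [-0.106,-0.015,-0.006],
    [-0.106,-0.015,-0.006],
    [-0.106,-0.015,-0.006]
  ],
  "jaw": [8.54,8.54,8.54,8.54,8.54,8.54,8.54]
}}

```text
time_s: 2.2
eef_pos: [0.5805, 0.0366, 0.1765]
eef_rot: [-1.265, 1.386, 0.959]
force: [-0.3, 0.8, 1.0]
finger_gap: 0.0856
```

```bash
python3 st.py -.171 .102 .160
python3 - <<'E'
from rig import r
import cv2
p,d=r.read_camera("side"); cv2.imwrite("pics/s1.png",cv2.resize(p[60:285,150:450],None,fx=2.6,fy=2.6,interpolation=cv2.INTER_CUBIC))
p,d=r.read_camera("top"); cv2.imwrite("pics/t1.png",cv2.resize(p[140:290,220:420],None,fx=4,fy=4,interpolation=cv2.INTER_CUBIC))
E
```

```text
t 2.2 pos [0.5805 0.0366 0.1765] F [-0.28  0.82  1.02] Fh [-0.77 -0.39  1.02]
A [-0.1661  0.1025  0.1924] B [-0.1669  0.0027  0.1861]
lin cm [ 0.01  0.45 -3.22] rot [-0.0001  0.0035  0.0078]
```

View pics/s1.png

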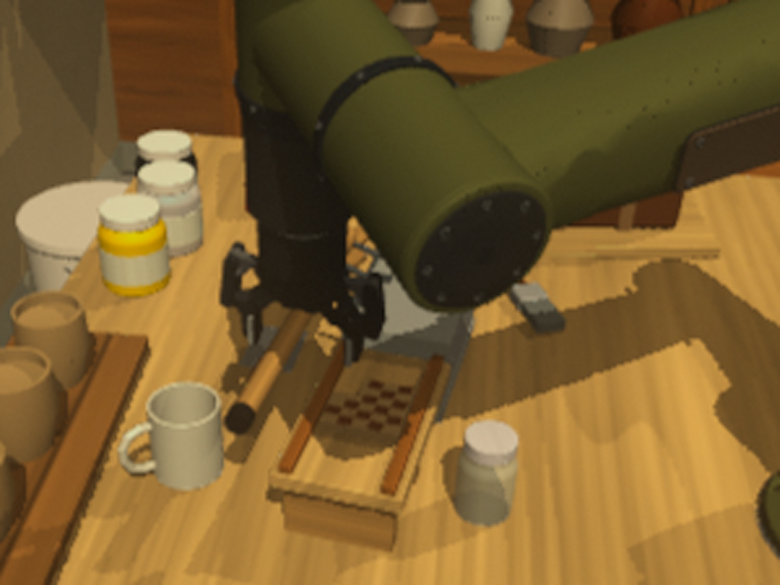

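View pics/t1.png

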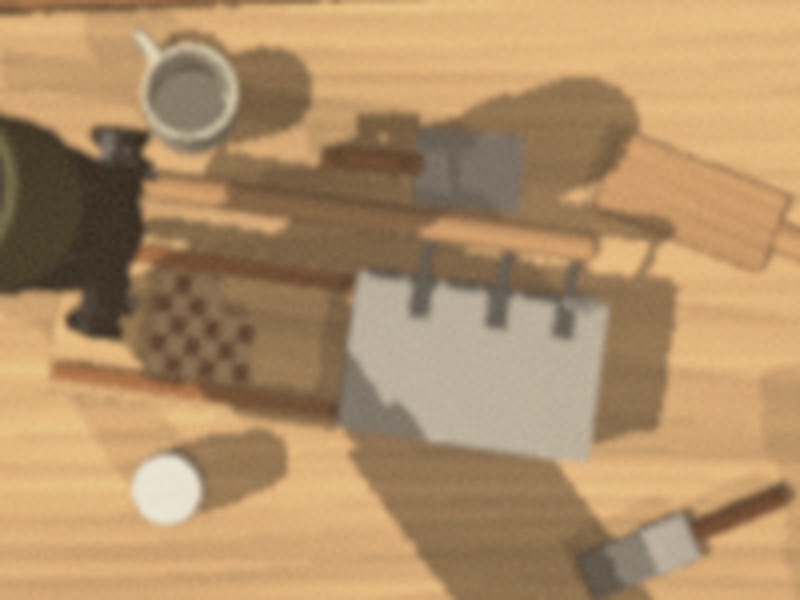

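Run:
```python
from h import *
for n,(u,v) in {'A':(250,352),'B':(352,362)}.items():
    for z in (.17,.18,.19,.2): print(n,z,np.round(w2h(ray('side',150+u/2.6,60+v/2.6,z)),4))
```

```text
A 0.17 [-0.1618  0.1043  0.17  ]
A 0.18 [-0.1754  0.0994  0.18  ]
A 0.19 [-0.189   0.0944  0.19  ]
A 0.2 [-0.2026  0.0894  0.2   ]
B 0.17 [-0.1493  0.0072  0.17  ]
B 0.18 [-0.163   0.0039  0.18  ]
B 0.19 [-0.1768  0.0006  0.19  ]
B 0.2 [-0.1906 -0.0027  0.2   ]
```

{"fn": "jog_arm", "kwargs": {
  "linear": [
    [0,0.5,-1],
    [0,0.5,-2.2],
    [0,0.5,-3.2],
    [0,0.5,-4],
    [0,0.5,-4],
    [0,0.5,-4]
  ],
  "rotation": [
    [0,0,0],
    [0,0,0],
    [0,0,0],
    [0,0,0],
    [0,0,0],
    [0,0,0]
  ],
  "jaw": [8.54,8.54,8.54,8.54,8.54,8.54]
}}

```text
time_s: 2.9
eef_pos: [0.5803, 0.0435, 0.1352]
eef_rot: [-1.267, 1.385, 0.962]
force: [0.8, -0.2, 1.1]
finger_gap: 0.0856
```

```bash
python3 st.py -.171 .102 .140
```

```text
t 2.9 pos [0.5803 0.0435 0.1352] F [ 0.8  -0.22  1.11] Fh [0.11 0.83 1.11]
A [-0.173   0.1014  0.151 ] B [-0.1735  0.0016  0.1448]
lin cm [ 0.03 -0.24 -1.09] rot [-0.      0.0025  0.0051]
```

{"fn": "jog_arm", "kwargs": {
  "linear": [
    [0,0,-0.4],
    [0,0,-0.8],
    [0,0,-1.0],
    [0,0,-1.0]
  ],
  "rotation": [
    [0,0,0],
    [0,0,0],
    [0,0,0],
    [0,0,0]
  ],
  "jaw": [8.54,8.54,8.54,8.54]
}}

```text
time_s: 3.3
eef_pos: [0.5801, 0.0435, 0.1248]
eef_rot: [-1.266, 1.386, 0.962]
force: [-0.0, 0.5, -0.9]
finger_gap: 0.0854
```

```bash
python3 st.py -.171 .102 .130
```

```text
t 3.3 pos [0.5801 0.0435 0.1248] F [-0.05  0.48 -0.88] Fh [-0.47 -0.11 -0.88]
A [-0.173   0.1012  0.1406] B [-0.1736  0.0014  0.1344]
lin cm [ 0.05 -0.24 -1.05] rot [-0.0003  0.0021  0.0053]
```

{"fn": "jog_arm", "kwargs": {
  "linear": [
    [0,0,-0.3],
    [0,0,-0.6],
    [0,0,-0.8],
    [0,0,-0.8]
  ],
  "rotation": [
    [0,0,0],
    [0,0,0],
    [0,0,0],
    [0,0,0]
  ],
  "jaw": [8.54,8.54,8.54,8.54]
}}

```text
time_s: 3.7
eef_pos: [0.5819, 0.0435, 0.1198]
eef_rot: [-1.269, 1.381, 0.958]
force: [-0.1, 0.3, 6.7]
finger_gap: 0.0853
```

```bash
python3 st.py -.171 .102 .130
python3 - <<'E'
from rig import r
import cv2
p,d=r.read_camera("side"); cv2.imwrite("pics/s2.png",cv2.resize(p[130:280,190:390],None,fx=4,fy=4,interpolation=cv2.INTER_CUBIC))
E
```

```text
t 3.7 pos [0.5819 0.0435 0.1198] F [-0.15  0.26  6.66] Fh [-0.24 -0.18  6.66]
A [-0.1733  0.1029  0.1359] B [-0.1737  0.0031  0.1291]
lin cm [-0.13 -0.24 -0.55] rot [-0.0003  0.0077  0.0047]
```

View pics/s2.png

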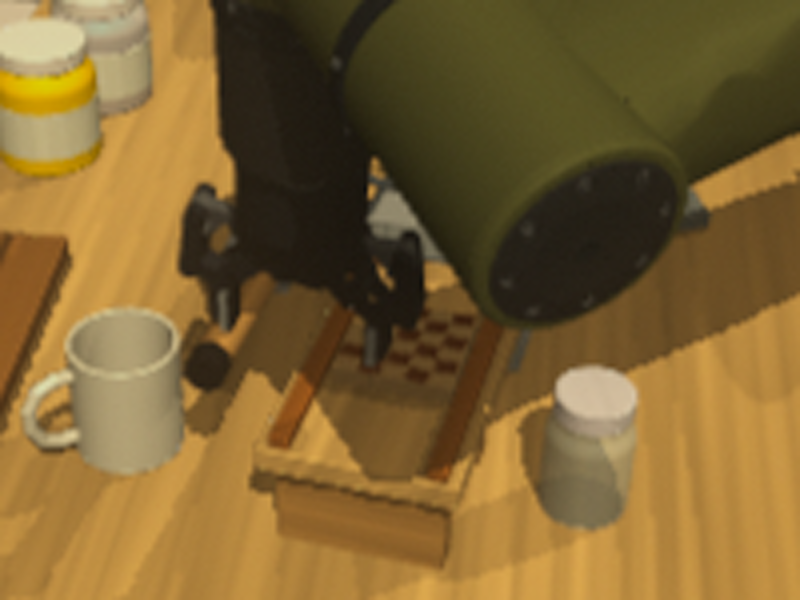

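{"fn": "jog_arm", "kwargs": {
  "linear": [
    [0,0,-0.4],
    [0,0,-0.8],
    [0,0,-1.2],
    [-0.1,0,-1.6],
    [-0.2,0,-2.0],
    [-0.3,0,-2.4],
    [-0.4,0.1,-2.8],
    [-0.4,0.1,-2.8],
    [-0.4,0.1,-2.8]
  ],
  "rotation": [
    [0,0.01,0],
    [0.003,0.02,0],
    [0.003,0.02,0],
    [0.003,0.02,0],
    [0.003,0.02,0],
    [0.003,0.02,0],
    [0.003,0.02,0],
    [0.003,0.02,0],
    [0.003,0.02,0]
  ],
  "jaw": [8.54,8.54,8.54,8.54,8.54,8.54,8.54,8.54,8.54]
}}

```text
time_s: 4.65
eef_pos: [0.5784, 0.0447, 0.0926]
eef_rot: [-1.26, 1.393, 0.975]
force: [-0.3, 0.2, 9.9]
finger_gap: 0.0851
```

```bash
python3 st.py -.171 .096 .094
python3 - <<'E'
from rig import r
import cv2
p,d=r.read_camera("side"); cv2.imwrite("pics/s3.png",cv2.resize(p[130:280,190:390],None,fx=4,fy=4,interpolation=cv2.INTER_CUBIC))
E
```

```text
t 4.65 pos [0.5784 0.0447 0.0926] F [-0.33  0.17  9.93] Fh [-0.12 -0.35  9.93]
A [-0.1741  0.0995  0.1077] B [-0.1745 -0.0004  0.1029]
lin cm [-0.37 -0.28 -1.43] rot [-0.0036 -0.0111  0.0043]
```

View pics/s3.png

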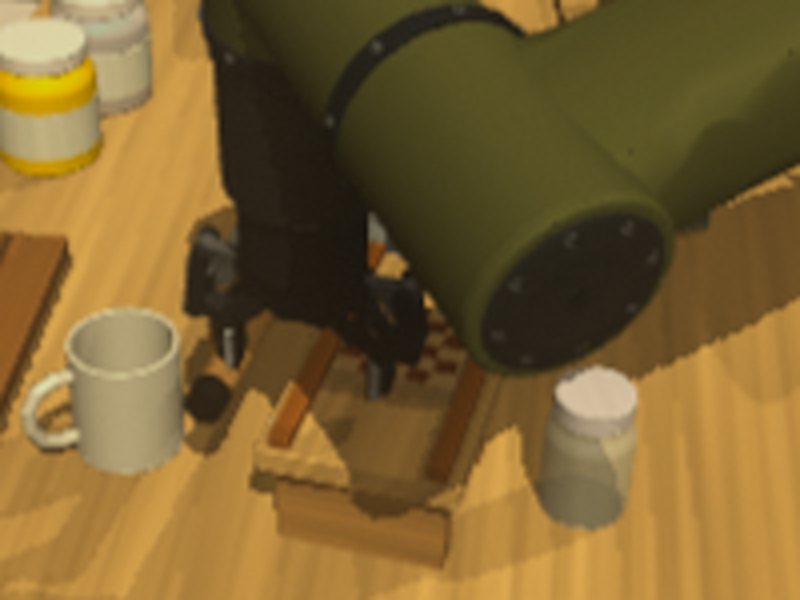

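{"fn": "jog_arm", "kwargs": {
  "linear": [
    [-0.1,0,-0.4],
    [-0.2,0,-0.8],
    [-0.3,0,-1.2],
    [-0.4,0,-1.5],
    [-0.4,0,-1.5]
  ],
  "rotation": [
    [0,0,0],
    [0,0,0],
    [0,0,0],
    [0,0,0],
    [0,0,0]
  ],
  "jaw": [8.54,8.54,8.54,8.54,8.54]
}}

```text
time_s: 5.2
eef_pos: [0.5748, 0.0451, 0.0781]
eef_rot: [-1.261, 1.392, 0.975]
force: [-0.2, 1.9, 12.0]
finger_gap: 0.0856
```

```bash
python3 st.py -.171 .096 .094
```

```text
t 5.2 pos [0.5748 0.0451 0.0781] F [-0.22  1.9  11.96] Fh [-1.85 -0.47 11.96]
A [-0.174   0.0959  0.0933] B [-0.1744 -0.004   0.0883]
lin cm [-0.02 -0.32  0.02] rot [-0.0042 -0.01    0.0038]
```

{"fn": "jog_arm", "kwargs": {
  "linear": [
    [0,0,-0.1],
    [0,0,-0.2],
    [0,0,-0.2]
  ],
  "rotation": [
    [0,0,0],
    [0,0,0],
    [0,0,0]
  ],
  "jaw": [8.54,8.54,8.54]
}}

```text
time_s: 5.5
eef_pos: [0.5745, 0.0451, 0.0769]
eef_rot: [-1.261, 1.392, 0.975]
force: [-5.4, 1.8, 15.3]
finger_gap: 0.0854
```

```bash
python3 st.py -.171 .096 .094
python3 - <<'E'
from rig import r
import cv2
p,d=r.read_camera("side"); cv2.imwrite("pics/s4.png",cv2.resize(p[130:280,190:390],None,fx=4,fy=4,interpolation=cv2.INTER_CUBIC))
p,d=r.read_camera("top"); cv2.imwrite("pics/t4.png",cv2.resize(p[140:290,220:420],None,fx=4,fy=4,interpolation=cv2.INTER_CUBIC))
E
```

```text
t 5.5 pos [0.5745 0.0451 0.0769] F [-5.43  1.76 15.27] Fh [-1.01 -5.62 15.27]
A [-0.1739  0.0956  0.0921] B [-0.1743 -0.0043  0.0872]
lin cm [ 0.01 -0.32  0.14] rot [-0.0038 -0.0105  0.0039]
```

View pics/s4.png

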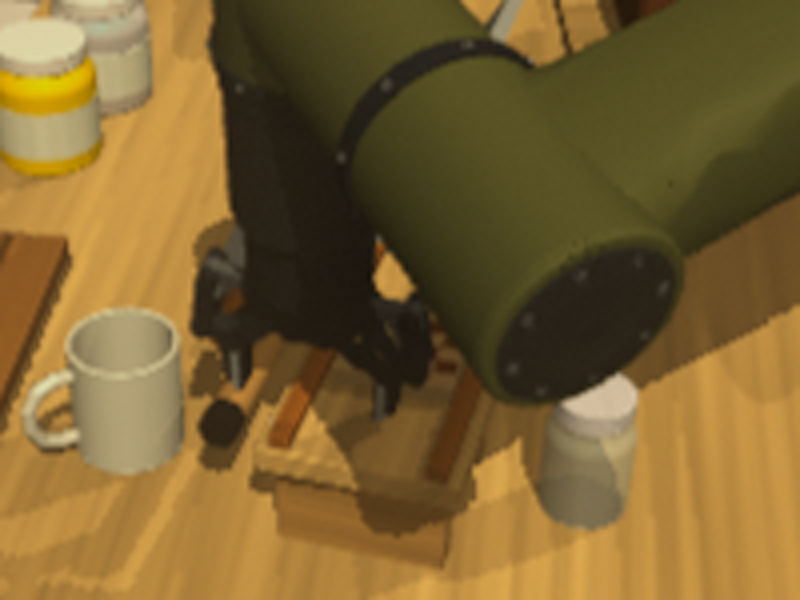

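View pics/t4.png

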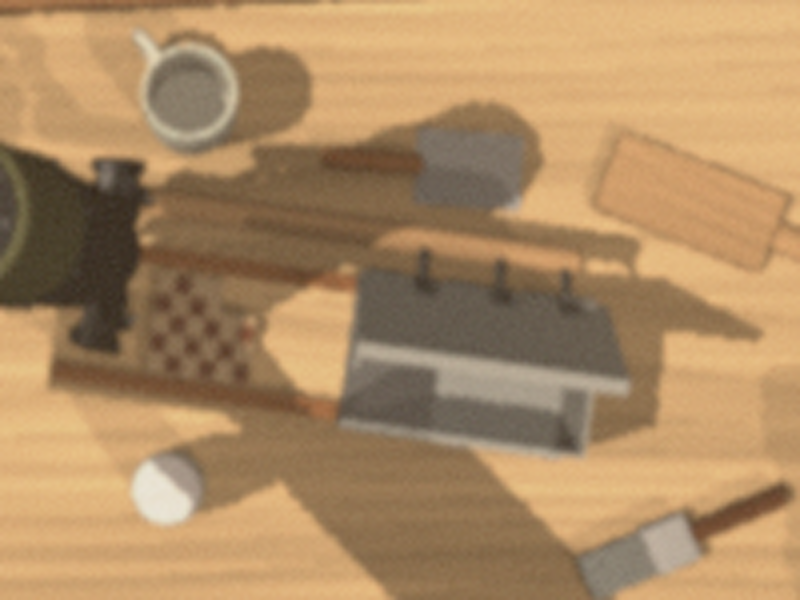

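Run:
```python
from h import *
f=lambda u,v:(220+(u+.5)/4-.5,140+(v+.5)/4-.5)
for z in(.205,.21,.215): print([np.round(w2h(ray('top',*f(u,v),z)),4) for u,v in((360,346),(628,382))])
for z in (.07,.08,.09): print(np.round(w2h(ray('side',190+222/4,130+425/4,z)),4))
# min height of arm pts in side depth near jar side
p,d=r.read_camera('side');c=r.calibration('side');K=c['intrinsics'];T=np.array(c['cam_to_world'])
v,u=np.mgrid[190:232,312:362];dd=d[190:232,312:362]
P=np.stack([(u-K[0][2])*dd/K[0][0],(v-K[1][2])*dd/K[1][1],dd],-1)@T[:3,:3].T+T[:3,3]
g=p[190:232,312:362].astype(int); m=(g[...,1]>g[...,0]+8)&(g[...,1]>=g[...,2]-5)&(P[...,2]>.1)
print(P[m].min(0),m.sum())
```

```text
[array([ 0.0027, -0.0035,  0.205 ]), array([ 0.1947, -0.0038,  0.205 ])]
[array([ 0.0023, -0.0038,  0.21  ]), array([ 0.1935, -0.0041,  0.21  ])]
[array([ 0.0019, -0.004 ,  0.215 ]), array([ 0.1923, -0.0043,  0.215 ])]
[-0.199  0.096  0.07 ]
[-0.2101  0.0919  0.08  ]
[-0.2212  0.0878  0.09  ]
[0.38325491 0.28307727 0.35530299] 305
```

{"fn": "jog_arm", "kwargs": {
  "linear": [
    [-0.1,-0.5,0],
    [-0.1,-1.0,0],
    [-0.2,-1.5,0],
    [-0.3,-2.0,0],
    [-0.3,-2.5,0],
    [-0.4,-3.0,0],
    [-0.5,-3.5,0],
    [-0.5,-4.0,0],
    [-0.5,-4.0,0]
  ],
  "rotation": [
    [0,0.003,0],
    [0,0.006,0],
    [0,0.01,0],
    [0,0.01,0],
    [0,0.01,0],
    [0,0.01,0],
    [0,0.01,0],
    [0,0.01,0],
    [0,0.01,0]
  ],
  "jaw": [8.54,8.54,8.54,8.54,8.54,8.54,8.54,8.54,8.54]
}}

```text
time_s: 6.55
eef_pos: [0.5715, 0.0061, 0.0777]
eef_rot: [-1.259, 1.394, 0.981]
force: [0.9, 4.8, 13.5]
finger_gap: 0.0857
```

```bash
python3 st.py -.06 .096 .094
python3 - <<'E'
from rig import r
import cv2
p,d=r.read_camera("top"); cv2.imwrite("pics/t5.png",cv2.resize(p[140:290,220:420],None,fx=4,fy=4,interpolation=cv2.INTER_CUBIC))
p,d=r.read_camera("side"); cv2.imwrite("pics/s5.png",cv2.resize(p[130:280,190:390],None,fx=4,fy=4,interpolation=cv2.INTER_CUBIC))
E
```

```text
t 6.55 pos [0.5715 0.0061 0.0777] F [ 0.88  4.78 13.49] Fh [-4.86  0.23 13.49]
A [-0.1349  0.098   0.0926] B [-0.1352 -0.0019  0.0882]
lin cm [-1.19 -7.42  0.06] rot [-0.006  -0.0154  0.0024]
```

View pics/t5.png

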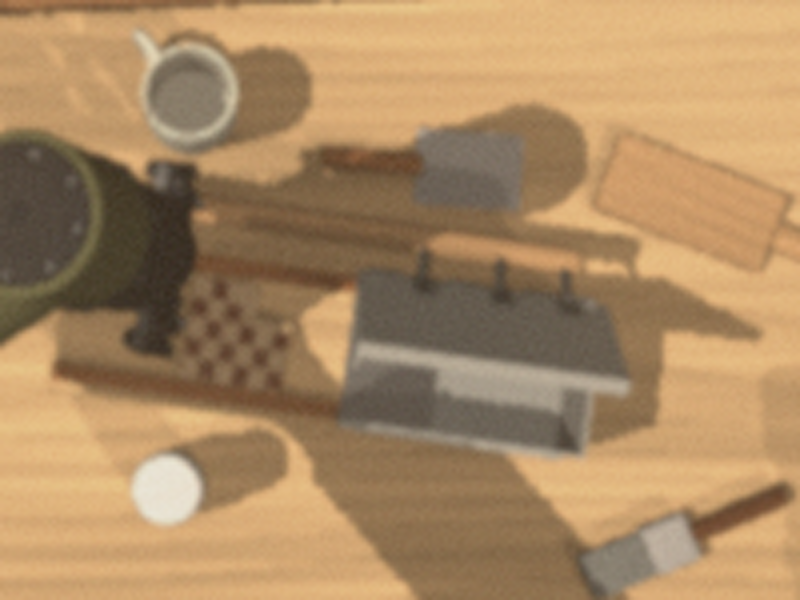

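View pics/s5.png

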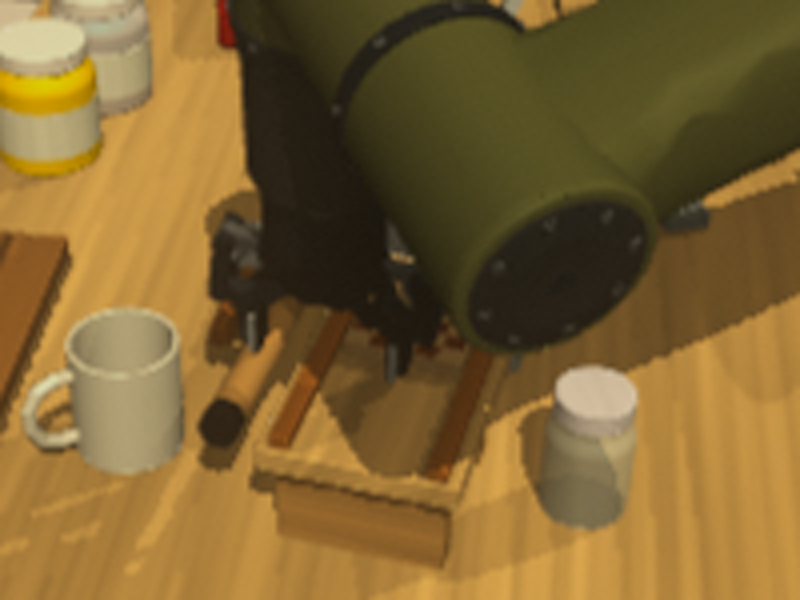

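{"fn": "jog_arm", "kwargs": {
  "linear": [
    [-0.1,-0.6,0],
    [-0.3,-1.2,0],
    [-0.4,-1.8,0],
    [-0.5,-2.4,0],
    [-0.6,-3.0,0],
    [-0.7,-3.6,0],
    [-0.8,-4.2,0],
    [-0.9,-4.8,0],
    [-1.0,-5.4,0],
    [-1.1,-5.8,0],
    [-1.1,-6.1,0],
    [-1.1,-6.1,0]
  ],
  "rotation": [
    [0,0,0],
    [0,0,0],
    [0,0,0],
    [0,0,0],
    [0,0,0],
    [0,0,0],
    [0,0,0],
    [0,0,0],
    [0,0,0],
    [0,0,0],
    [0,0,0],
    [0,0,0]
  ],
  "jaw": [8.54,8.54,8.54,8.54,8.54,8.54,8.54,8.54,8.54,8.54,8.54,8.54]
}}

```text
time_s: 7.85
eef_pos: [0.5606, -0.0547, 0.0775]
eef_rot: [-1.259, 1.394, 0.981]
force: [1.9, 7.5, 13.5]
finger_gap: 0.0853
```

```bash
python3 st.py -.05 .096 .094
python3 - <<'E'
from rig import r
import cv2
p,d=r.read_camera("top"); cv2.imwrite("pics/t6.png",cv2.resize(p[140:290,220:420],None,fx=4,fy=4,interpolation=cv2.INTER_CUBIC))
p,d=r.read_camera("side"); cv2.imwrite("pics/s6.png",cv2.resize(p[130:280,190:390],None,fx=4,fy=4,interpolation=cv2.INTER_CUBIC))
E
```

```text
t 7.85 pos [ 0.5606 -0.0547  0.0775] F [ 1.93  7.55 13.5 ] Fh [-7.74  0.9  13.5 ]
A [-0.0732  0.0953  0.0924] B [-0.0734 -0.0046  0.0881]
lin cm [-0.22 -2.32  0.08] rot [-0.0057 -0.0155  0.0021]
```

View pics/t6.png

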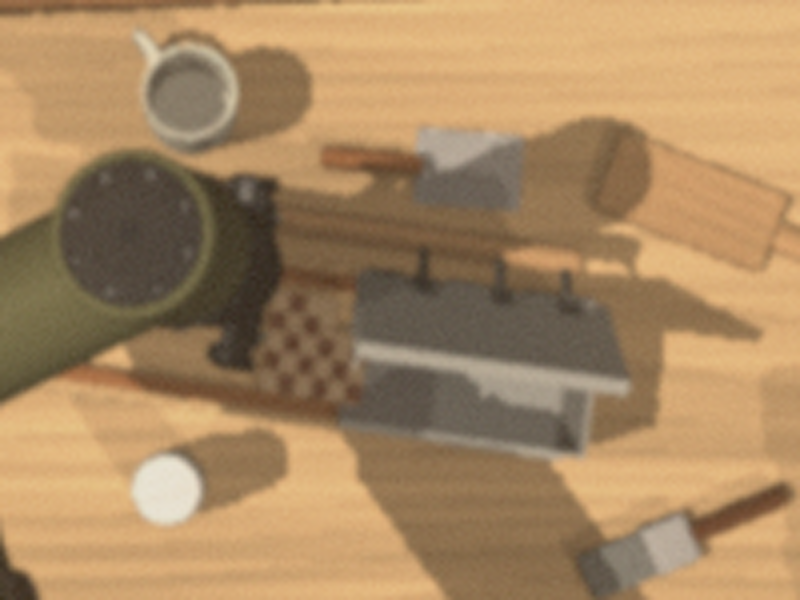

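View pics/s6.png

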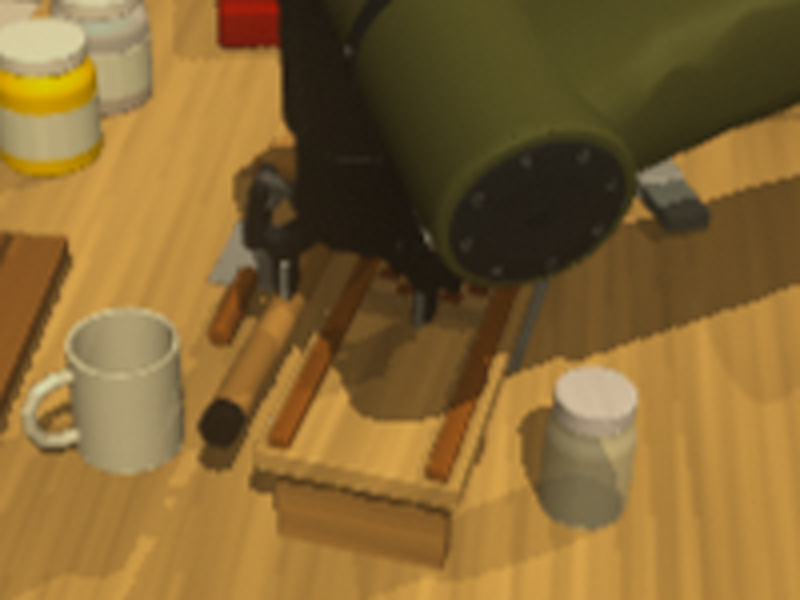

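{"fn": "jog_arm", "kwargs": {
  "linear": [
    [-0.1,-0.5,0],
    [-0.1,-1.0,0],
    [-0.2,-1.5,0],
    [-0.3,-2.0,0],
    [-0.3,-2.4,0],
    [-0.4,-2.8,0],
    [-0.4,-3.2,0],
    [-0.4,-3.2,0],
    [-0.4,-3.2,0]
  ],
  "rotation": [
    [0,0,0],
    [0,0,0],
    [0,0,0],
    [0,0,0],
    [0,0,0],
    [0,0,0],
    [0,0,0],
    [0,0,0],
    [0,0,0]
  ],
  "jaw": [8.54,8.54,8.54,8.54,8.54,8.54,8.54,8.54,8.54]
}}

```text
time_s: 8.85
eef_pos: [0.5567, -0.087, 0.0776]
eef_rot: [-1.26, 1.395, 0.98]
force: [0.4, 6.4, 13.8]
finger_gap: 0.0857
```

```bash
python3 st.py -.05 .096 .094
python3 - <<'E'
from rig import r
import cv2
p,d=r.read_camera("top"); cv2.imwrite("pics/t7.png",cv2.resize(p[140:290,220:420],None,fx=4,fy=4,interpolation=cv2.INTER_CUBIC))
p,d=r.read_camera("side"); cv2.imwrite("pics/s7.png",cv2.resize(p[130:280,190:390],None,fx=4,fy=4,interpolation=cv2.INTER_CUBIC))
E
```

```text
t 8.85 pos [ 0.5567 -0.087   0.0776] F [ 0.38  6.42 13.82] Fh [-6.41 -0.49 13.82]
A [-0.0407  0.0958  0.0925] B [-0.0409 -0.0041  0.0881]
lin cm [0.17 0.9  0.07] rot [-0.0046 -0.0155  0.002 ]
```

View pics/t7.png

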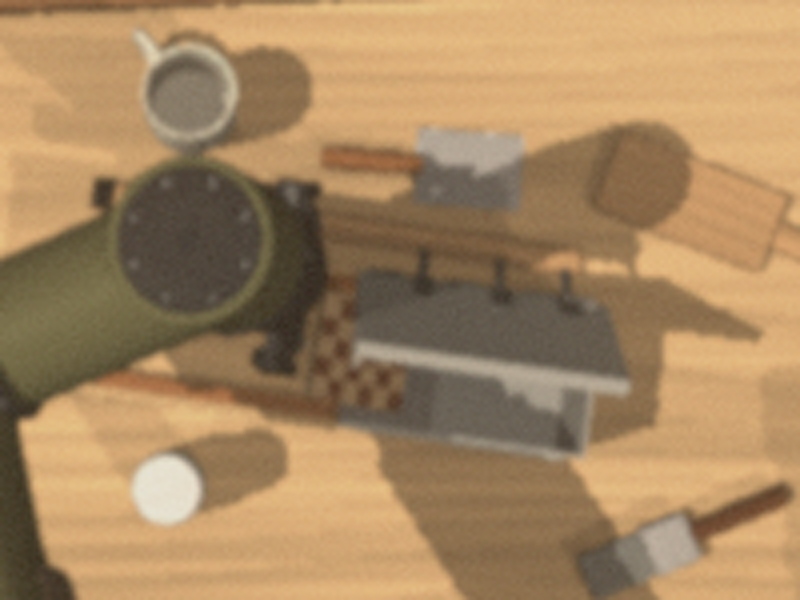

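View pics/s7.png

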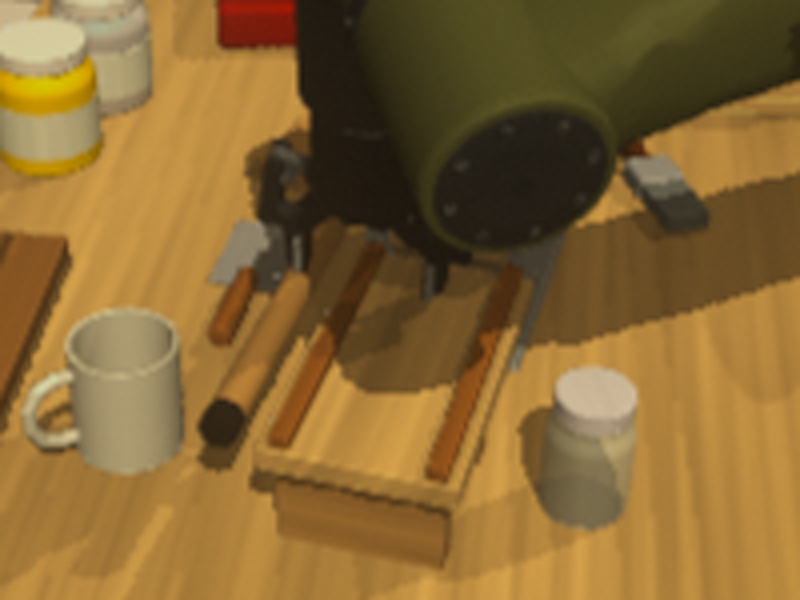

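{"fn": "jog_arm", "kwargs": {
  "linear": [
    [0,-0.3,0],
    [-0.1,-0.6,0],
    [-0.1,-0.8,0],
    [-0.1,-0.8,0],
    [-0.1,-0.8,0]
  ],
  "rotation": [
    [0,0,0],
    [0,0,0],
    [0,0,0],
    [0,0,0],
    [0,0,0]
  ],
  "jaw": [8.54,8.54,8.54,8.54,8.54]
}}

```text
time_s: 9.45
eef_pos: [0.5558, -0.0954, 0.0777]
eef_rot: [-1.261, 1.395, 0.98]
force: [2.2, 4.8, 13.2]
finger_gap: 0.0852
```

```bash
python3 st.py -.05 .096 .094
python3 - <<'E'
from rig import r
import cv2
p,d=r.read_camera("top"); cv2.imwrite("pics/t8.png",cv2.resize(p[140:290,220:420],None,fx=4,fy=4,interpolation=cv2.INTER_CUBIC))
E
```

```text
t 9.45 pos [ 0.5558 -0.0954  0.0777] F [ 2.16  4.75 13.15] Fh [-5.    1.5  13.15]
A [-0.0323  0.0961  0.0926] B [-0.0325 -0.0038  0.0882]
lin cm [0.25 1.74 0.06] rot [-0.0039 -0.0152  0.0022]
```

View pics/t8.png

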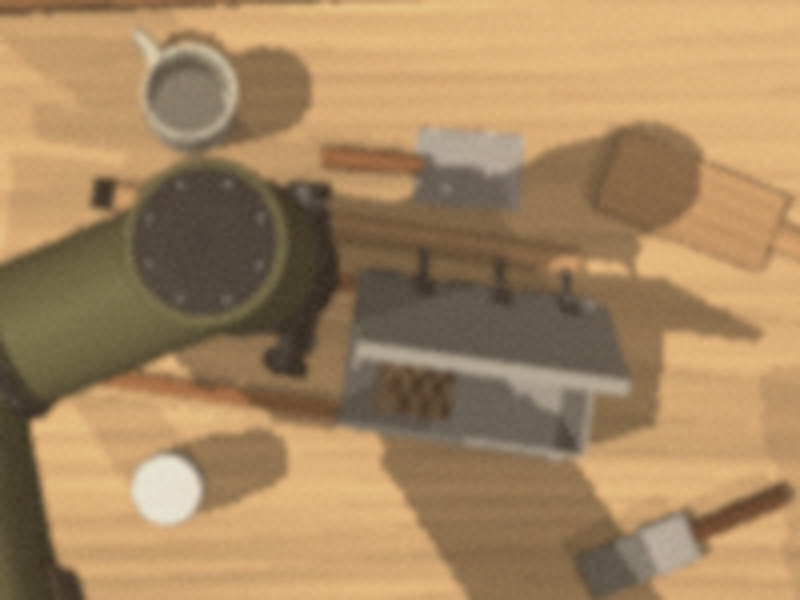

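{"fn": "jog_arm", "kwargs": {
  "linear": [
    [0,0,0],
    [0,0,0],
    [0,0,0]
  ],
  "rotation": [
    [0,0,0],
    [0,0,0],
    [0,0,0]
  ],
  "jaw": [8.54,8.54,8.54]
}}

```text
time_s: 9.8
eef_pos: [0.5558, -0.0954, 0.0776]
eef_rot: [-1.261, 1.395, 0.98]
force: [1.9, 4.7, 14.8]
finger_gap: 0.0854
```

Run:
```python
from h import *
import cv2
p,d=r.read_camera("top"); cv2.imwrite("pics/t9.png",cv2.resize(p[200:275,290:390],None,fx=8,fy=8,interpolation=cv2.INTER_CUBIC))
c=r.calibration('top');K=c['intrinsics'];T=np.array(c['cam_to_world'])
for v in (233,237,241):
  for u in range(308,340,3):
    z=d[v,u]; P=T[:3,:3]@[(u-K[0][2])*z/K[0][0],(v-K[1][2])*z/K[1][1],z]+T[:3,3]
    print(np.round(w2h(P)*1000).astype(int),end=' ')
  print()
```

```text
[  9 -20  80] [ 20 -18  63] [ 30 -16  53] [ 39 -15  68] [ 49 -14  55] [ 60 -12  48] [ 70 -10  36] [81 -9 26] [92 -7 19] [104  -5   4] [114  -4  -1] 
[ 11 -32  75] [ 22 -30  64] [ 32 -29  56] [ 41 -28  63] [ 51 -26  57] [ 61 -25  49] [ 72 -23  36] [ 83 -22  24] [ 94 -20  13] [105 -19   8] [115 -17   6] 
[ 13 -44  71] [ 23 -43  66] [ 33 -42  61] [ 42 -41  63] [ 53 -39  52] [ 63 -38  47] [ 74 -36  33] [ 85 -35  26] [ 96 -33  10] [107 -32   7] [118 -30   1]
```

View pics/t9.png

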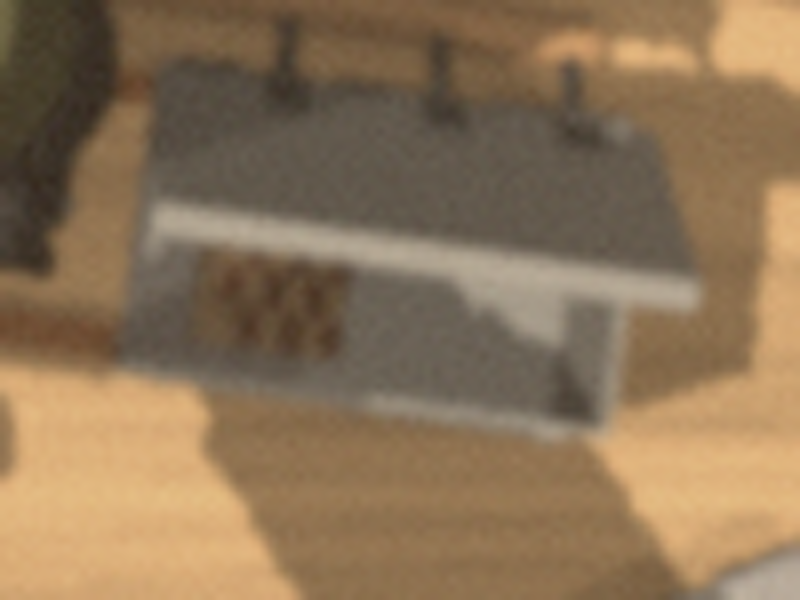

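{"fn": "jog_arm", "kwargs": {
  "linear": [
    [0.1,0.5,0],
    [0.2,1.0,0.3],
    [0.3,1.5,1.0],
    [0.5,2.0,1.7],
    [0.5,2.0,2.4],
    [0.5,2.0,3.1],
    [0.5,2.0,3.8],
    [0.5,2.0,4.6],
    [0.5,2.0,5.4],
    [0.5,2.0,7],
    [0.5,2.0,10],
    [0.5,2.0,13]
  ],
  "rotation": [
    [0,0,0],
    [0,0,0],
    [0,0,0],
    [0,0,0],
    [0,0,0],
    [0,0,0],
    [0,0,0],
    [0,0,0],
    [0,0,0],
    [0,0,0],
    [0,0,0],
    [0,0,0]
  ],
  "jaw": [8.54,8.54,8.54,8.54,8.54,8.54,8.54,8.54,8.54,8.54,8.54,8.54]
}}

```text
time_s: 11.05
eef_pos: [0.5564, -0.0766, 0.2042]
eef_rot: [-1.255, 1.406, 0.986]
force: [0.8, -0.1, 0.6]
finger_gap: 0.0853
```

{"fn": "jog_arm", "kwargs": {
  "linear": [
    [0,0,2],
    [0,0,4],
    [0,0,4],
    [0,0,4],
    [0,0,4]
  ],
  "rotation": [
    [0,0,0],
    [0,0,0],
    [0,0,0],
    [0,0,0],
    [0,0,0]
  ],
  "jaw": [8.54,8.54,8.54,8.54,8.54]
}}

```text
time_s: 11.55
eef_pos: [0.5561, -0.0764, 0.2415]
eef_rot: [-1.254, 1.407, 0.987]
force: [-0.3, -0.3, -0.4]
finger_gap: 0.0853
```

```bash
python3 st.py
python3 - <<'E'
from rig import r
import cv2,numpy as np
p,d=r.read_camera("top"); p2,_=r.read_camera("side")
cv2.imwrite("pics/t10.png",cv2.resize(p[140:290,220:420],None,fx=4,fy=4,interpolation=cv2.INTER_CUBIC))
cv2.imwrite("pics/s10.png",p2)
E
```

```text
t 11.55 pos [ 0.5561 -0.0764  0.2415] F [-0.29 -0.34 -0.4 ] Fh [ 0.38 -0.25 -0.4 ]
A [-0.051   0.094   0.2558] B [-0.0516 -0.0059  0.2526]
```

View pics/t10.png

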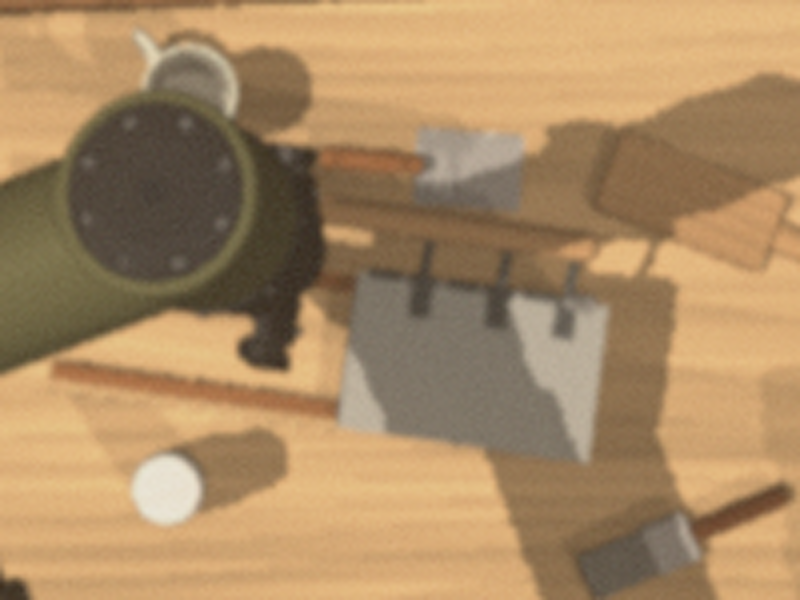

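View pics/s10.png

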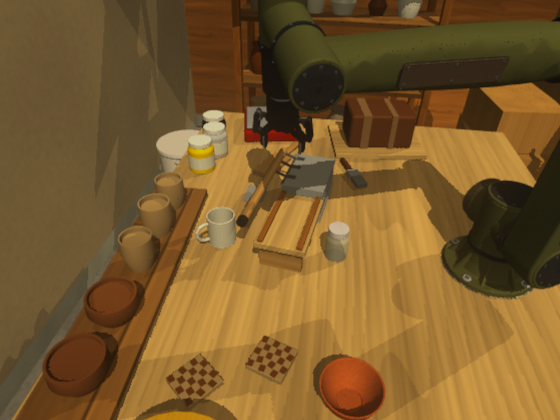

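The lid's corners are at the same pixels as at the start: (357,272), (608,300), (588,460) and (338,425) in the top crop. The board is empty, every other item sits where it began, and the arm is clear with no force on it. I'm handing the job in.

Run:
```python
from rig import r
print(r.job_done()); print(r.get_obs()['time_s'])
```

```text
the job is handed in; nothing more can be done
None
the job is handed in; nothing more can be done
```

The broken coaster is in the hopper, the lid has sprung shut, and the job was handed in at about 11.7 s of the 42 s allowed. No verdict was reported, so this rests on my own checks.

**What I did:** One fingertip pressed the bar down to its stop and slid along it at about 13–15 N. The other fingertip pushed the coaster's back edge along the lane until it tipped in. I kept the lid open for about another 0.35 s, then backed off and let it rise as I lifted.

**Last checks:**
- **Coaster:** With the lid still open, depth readings showed it lying on the slide with its centre at about x +63 mm, z +40 mm in the hopper's frame. I could not see it after the lid shut.
- **Lid:** Open, it measured about 1.03 rad. Shut, its outline matched the starting picture.
- **Robot and other items:** The arm was clear with only noise-level force (under 1 N). Everything still in view looked unmoved by eye. The gripper hid part of the mug from the top camera, but the side camera showed it in place.

**Disagreements:** My first side-view points were about 13 mm off the top view. I put this down to picking bottom edges instead of top edges; I did not re-measure, but the finger met the bar and coaster where the top view predicted. The scene estimates from the top view agreed to a few mm.

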